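Right and sort the shaken media tins by weight

ROBOT

A 6-joint arm with a two-finger parallel gripper is mounted at the origin on the work surface. World frame = base frame: x ahead of the robot, y to its left, z up, the work surface at z = 0. Lengths are in m, angles in rad, forces in N, time in s.
With the tool pointing down it reaches from about 0.35 to 0.8 m from the base axis. Payload 7.3 kg.
Tool frame: the origin (TCP) lies between the finger pads; the fingertips stand 25 mm ahead of it and the grasp point (between the pads) lies 6 mm ahead of it (r.tip_extent is the distance from the TCP to the fingertips, in m); z points along the fingers, y is the line along which they close (so a half turn about z gives the same grasp; the last joint's range is limited). The gripper opens to 85 mm and grips with 20 to 120 N. Pads are 22 mm wide; open, the fingers measure 114 mm over their backs; the gripper's body (76 mm by 85 mm) begins 54 mm behind the grasp point. The pads swing forward as they close: fully open they stand 13 mm farther back than shut.
Start: joints at [-1.345, 0.342, 1.524, -0, 1.275, -0.146], TCP at [0.191, -0.489, 0.256] pointing down, gripper open.
Joint ranges: [-2.53, 2.53], [-0.77, 2.02], [0.04, 2.7], [-1, 4.14], [0.28, 2.66], [-3.11, 3.11]. Speed limits (rad/s): [2.57, 2.57, 3.14, 3.14, 3.14, 3.14].

INTERFACE

Orientations are given as a unit quaternion [x, y, z, w].
In Python, from workcell import r, command_gripper, optics gives the robot as it stands. The module is installed in compiled form; this text tells all that it offers. Calls block until the motion is done:
- r.reach(position, orientation): joint-space move of the TCP to a pose.
- r.move_straight(position, orientation=None, speed=0.15, max_force=None): straight line of the TCP; orientation=None keeps the orientation; speed is the mean speed in m/s. With max_force (N) it stops when the force on the tool has changed by that much, and returns True; else False.
- r.movej(angles): joint-space move.
- command_gripper(opening, force=None): finger opening in m; force is the grip in N (None keeps the last); returns when the fingers have stopped.
- r.hold(seconds).
- r.solve_ik(position, orientation): joint angles nearest the present ones, or None.
- r.read_state(): the state.
- optics.get_image(name): name is "scene" or "top"; returns (picture, depth): 480x640x3 uint8, red, green, blue; 480x640 float32, m along the optical axis (not along the pixel's ray), 0 where there is no reading.
- optics.camera_model(name): a dict with "K" (3x3 intrinsics, pixels), "R" (3x3) and "t" (3): a world point X has camera coordinates R X + t. Camera axes: x right, y down, z forward; pixel columns grow to the right and rows downward; lengths in m; the calibration is good to about 2 mm. A picture is of the moment at which its call begins. camera_model takes no time and is no camera call.
A pose or a line that the arm cannot do raises r.PlanningError and nothing moves.
- r.finish_job(): hands the job in; it is judged then, once.
The state is a dict: "time_s": time; "joint_positions": joint angles; "dq": joint speeds; "tau": joint torques, N m; "eef_pos": TCP position; "eef_rot": TCP orientation; "contact_force": force on the tool from outside, world axes, zero at the start; "torque": the same for the moment, N m; "grip_width": finger opening in m; "grip_force": force on a finger pad.
Only numpy, scipy, OpenCV 4.12 (cv2) and the standard library are available. Lean on these libraries where they do the work, as an engineer would, in place of code of your own. Each camera call takes 0.05 s, during which the arm holds its last target. There are 200 camera calls.

TASK

The vibratory polisher has shaken over some of the square tins of polishing media. First swing its switch lever fully off, before any tin goes on a tray. Then lift every tin to feel its weight and stand it upright, lid up, on a tray: those of 300 g or more on the steel tray with the wire handles, the lighter ones on the wooden tray for refilling. When all of them stand in place, swing the switch fully on again; leave the other things on the bench where they are.

Things in the scene. Friction and masses are not known exactly. Their poses are not given: they have to be found in the camera images.
- tin1: square aluminium canister, 54 x 54 mm, 66 mm high, plus a round black lid 40 mm across, 12 mm high (78 mm in all). Origin on its axis 39 mm from the base; +z from base to lid, x and y square to the flat sides. Starts standing or lying on a side; may be absent. Weighs 120 to 480 g, new at each start and not visible: lift it to feel. Within 40 g of 300 g either tray is accepted
- tin2: square aluminium canister, 54 x 54 mm, 66 mm high, plus a round black lid 40 mm across, 12 mm high (78 mm in all). Origin on its axis 39 mm from the base; +z from base to lid, x and y square to the flat sides. Starts standing or lying on a side; may be absent. Weighs 120 to 480 g, new at each start and not visible: lift it to feel. Within 40 g of 300 g either tray is accepted
- tin3: square aluminium canister, 54 x 54 mm, 66 mm high, plus a round black lid 40 mm across, 12 mm high (78 mm in all). Origin on its axis 39 mm from the base; +z from base to lid, x and y square to the flat sides. Starts standing or lying on a side; may be absent. Weighs 120 to 480 g, new at each start and not visible: lift it to feel. Within 40 g of 300 g either tray is accepted
- tin4: square aluminium canister, 54 x 54 mm, 66 mm high, plus a round black lid 40 mm across, 12 mm high (78 mm in all). Origin on its axis 39 mm from the base; +z from base to lid, x and y square to the flat sides. Starts standing or lying on a side; may be absent. Weighs 120 to 480 g, new at each start and not visible: lift it to feel. Within 40 g of 300 g either tray is accepted
- tin5: square aluminium canister, 54 x 54 mm, 66 mm high, plus a round black lid 40 mm across, 12 mm high (78 mm in all). Origin on its axis 39 mm from the base; +z from base to lid, x and y square to the flat sides. Starts standing or lying on a side; may be absent. Weighs 120 to 480 g, new at each start and not visible: lift it to feel. Within 40 g of 300 g either tray is accepted
- tray_steel: plain steel tray with a dark wire loop handle at each end (sticking out 20 mm), for tins of 300 g and over. Fixed, 360 x 110 mm, long along its x; floor 4 mm thick, rim 12 mm high, 4 mm thick. Origin under its centre on the bench, z up. The trays lie left and right and may change places
- tray_wood: wooden tray without handles, for tins under 300 g. Fixed, 360 x 110 mm, long along its x; floor 4 mm thick, rim 12 mm high, 4 mm thick. Origin under its centre on the bench, z up. The trays lie left and right and may change places
- switch (a joint): lever of the polisher's switch, in rad: 0 = fully off, lever leaning 0.6 rad to the box's -x side; 1.2 = fully on, leaning 0.6 rad to the box's +x side; stops at both ends. Fully off counts below 0.1, fully on above 1.1. Friction holds it where left (1.5 N at the tip moves it). Starts on
- switch_box: grey switch box fixed to the bench, 100 x 70 mm, 34 mm high, white strip on top along its on (+x) edge. Origin under its centre. Pivot along y, 30 mm above the origin; the lever is a 12 mm steel rod swinging in the box's x-z plane, 90 mm from pivot to the middle of a black cross bar (18 mm thick, 62 mm along y)
- switch_tip (a point): middle of the black cross bar at the end of the switch lever
- findings_tin: low round brass tin, 64 mm across, 18 mm high, among the canisters; not to be disturbed; origin under its centre
- file: file, 190 mm, lying on the left; not to be disturbed
- tweezers: steel tweezers, 130 mm, lying beyond the canisters; not to be disturbed
- dapping_block: steel block 50 x 50 x 40 mm; not to be disturbed
- wire_spool: copper wire spool, 60 mm across, 60 mm high, on the left; not to be disturbed
- hammer: hammer, 200 mm, lying on the left; not to be disturbed
- gem_tin: low round steel tin, 76 mm across, 20 mm high, on the right; not to be disturbed
Mind the look-alikes: they are no part of the job. Leave any purple look-alike of the switch_box alone. What is shaped like the tin3 but yellow is not meant.

How it is judged:
On the way, in this order (a step that is already met when the one before it is completed fails the run):
1. the switch is fully off and no tin is on a tray yet (value of joint switch below 0.1 rad and not ((x of tin1 in the frame of tray_steel between -0.175 and 0.175 m and y of tin1 in the frame of tray_steel between -0.05 and 0.05 m) or (x of tin1 in the frame of tray_wood between -0.175 and 0.175 m and y of tin1 in the frame of tray_wood between -0.05 and 0.05 m)) and not ((x of tin2 in the frame of tray_steel between -0.175 and 0.175 m and y of tin2 in the frame of tray_steel between -0.05 and 0.05 m) or (x of tin2 in the frame of tray_wood between -0.175 and 0.175 m and y of tin2 in the frame of tray_wood between -0.05 and 0.05 m)) and not ((x of tin3 in the frame of tray_steel between -0.175 and 0.175 m and y of tin3 in the frame of tray_steel between -0.05 and 0.05 m) or (x of tin3 in the frame of tray_wood between -0.175 and 0.175 m and y of tin3 in the frame of tray_wood between -0.05 and 0.05 m)) and not ((x of tin4 in the frame of tray_steel between -0.175 and 0.175 m and y of tin4 in the frame of tray_steel between -0.05 and 0.05 m) or (x of tin4 in the frame of tray_wood between -0.175 and 0.175 m and y of tin4 in the frame of tray_wood between -0.05 and 0.05 m)) and not ((x of tin5 in the frame of tray_steel between -0.175 and 0.175 m and y of tin5 in the frame of tray_steel between -0.05 and 0.05 m) or (x of tin5 in the frame of tray_wood between -0.175 and 0.175 m and y of tin5 in the frame of tray_wood between -0.05 and 0.05 m))), for 0.2 s.
2. with the switch off, every tin stands upright on the tray that suits its weight (value of joint switch below 0.1 rad and angle between each of tin1, tin2, tin3, tin4, tin5's own z axis and vertical below 0.1 rad and linear speed of each of tin1, tin2, tin3, tin4, tin5 below 0.03 m/s and ((x of tin1 in the frame of tray_steel between -0.175 and 0.175 m and y of tin1 in the frame of tray_steel between -0.05 and 0.05 m and contact force between tin1 and tray_steel above 2.55 N) or ((x of tin1 in the frame of tray_wood between -0.175 and 0.175 m and y of tin1 in the frame of tray_wood between -0.05 and 0.05 m and contact force between tin1 and tray_wood below 3.34 N) and (x of tin1 in the frame of tray_wood between -0.175 and 0.175 m and y of tin1 in the frame of tray_wood between -0.05 and 0.05 m and contact force between tin1 and tray_wood above 0.5 N))) and ((x of tin2 in the frame of tray_steel between -0.175 and 0.175 m and y of tin2 in the frame of tray_steel between -0.05 and 0.05 m and contact force between tin2 and tray_steel above 2.55 N) or ((x of tin2 in the frame of tray_wood between -0.175 and 0.175 m and y of tin2 in the frame of tray_wood between -0.05 and 0.05 m and contact force between tin2 and tray_wood below 3.34 N) and (x of tin2 in the frame of tray_wood between -0.175 and 0.175 m and y of tin2 in the frame of tray_wood between -0.05 and 0.05 m and contact force between tin2 and tray_wood above 0.5 N))) and ((x of tin3 in the frame of tray_steel between -0.175 and 0.175 m and y of tin3 in the frame of tray_steel between -0.05 and 0.05 m and contact force between tin3 and tray_steel above 2.55 N) or ((x of tin3 in the frame of tray_wood between -0.175 and 0.175 m and y of tin3 in the frame of tray_wood between -0.05 and 0.05 m and contact force between tin3 and tray_wood below 3.34 N) and (x of tin3 in the frame of tray_wood between -0.175 and 0.175 m and y of tin3 in the frame of tray_wood between -0.05 and 0.05 m and contact force between tin3 and tray_wood above 0.5 N))) and ((x of tin4 in the frame of tray_steel between -0.175 and 0.175 m and y of tin4 in the frame of tray_steel between -0.05 and 0.05 m and contact force between tin4 and tray_steel above 2.55 N) or ((x of tin4 in the frame of tray_wood between -0.175 and 0.175 m and y of tin4 in the frame of tray_wood between -0.05 and 0.05 m and contact force between tin4 and tray_wood below 3.34 N) and (x of tin4 in the frame of tray_wood between -0.175 and 0.175 m and y of tin4 in the frame of tray_wood between -0.05 and 0.05 m and contact force between tin4 and tray_wood above 0.5 N))) and ((x of tin5 in the frame of tray_steel between -0.175 and 0.175 m and y of tin5 in the frame of tray_steel between -0.05 and 0.05 m and contact force between tin5 and tray_steel above 2.55 N) or ((x of tin5 in the frame of tray_wood between -0.175 and 0.175 m and y of tin5 in the frame of tray_wood between -0.05 and 0.05 m and contact force between tin5 and tray_wood below 3.34 N) and (x of tin5 in the frame of tray_wood between -0.175 and 0.175 m and y of tin5 in the frame of tray_wood between -0.05 and 0.05 m and contact force between tin5 and tray_wood above 0.5 N)))), for 0.3 s.
3. the switch is fully on again (value of joint switch above 1.1 rad), for 0.2 s.
At the end, for the whole second after the job is handed in: The switch is on (above 1.1 rad) and every tin present stands at rest, upright within 0.1 rad, its middle inside the rim of a tray and its weight on that tray: on the steel tray if it weighs 340 g or more, on the wooden tray if 260 g or less, on either between (value of joint switch above 1.1 rad and angle between each of tin1, tin2, tin3, tin4, tin5's own z axis and vertical below 0.1 rad and linear speed of each of tin1, tin2, tin3, tin4, tin5 below 0.03 m/s and ((x of tin1 in the frame of tray_steel between -0.175 and 0.175 m and y of tin1 in the frame of tray_steel between -0.05 and 0.05 m and contact force between tin1 and tray_steel above 2.55 N) or ((x of tin1 in the frame of tray_wood between -0.175 and 0.175 m and y of tin1 in the frame of tray_wood between -0.05 and 0.05 m and contact force between tin1 and tray_wood below 3.34 N) and (x of tin1 in the frame of tray_wood between -0.175 and 0.175 m and y of tin1 in the frame of tray_wood between -0.05 and 0.05 m and contact force between tin1 and tray_wood above 0.5 N))) and ((x of tin2 in the frame of tray_steel between -0.175 and 0.175 m and y of tin2 in the frame of tray_steel between -0.05 and 0.05 m and contact force between tin2 and tray_steel above 2.55 N) or ((x of tin2 in the frame of tray_wood between -0.175 and 0.175 m and y of tin2 in the frame of tray_wood between -0.05 and 0.05 m and contact force between tin2 and tray_wood below 3.34 N) and (x of tin2 in the frame of tray_wood between -0.175 and 0.175 m and y of tin2 in the frame of tray_wood between -0.05 and 0.05 m and contact force between tin2 and tray_wood above 0.5 N))) and ((x of tin3 in the frame of tray_steel between -0.175 and 0.175 m and y of tin3 in the frame of tray_steel between -0.05 and 0.05 m and contact force between tin3 and tray_steel above 2.55 N) or ((x of tin3 in the frame of tray_wood between -0.175 and 0.175 m and y of tin3 in the frame of tray_wood between -0.05 and 0.05 m and contact force between tin3 and tray_wood below 3.34 N) and (x of tin3 in the frame of tray_wood between -0.175 and 0.175 m and y of tin3 in the frame of tray_wood between -0.05 and 0.05 m and contact force between tin3 and tray_wood above 0.5 N))) and ((x of tin4 in the frame of tray_steel between -0.175 and 0.175 m and y of tin4 in the frame of tray_steel between -0.05 and 0.05 m and contact force between tin4 and tray_steel above 2.55 N) or ((x of tin4 in the frame of tray_wood between -0.175 and 0.175 m and y of tin4 in the frame of tray_wood between -0.05 and 0.05 m and contact force between tin4 and tray_wood below 3.34 N) and (x of tin4 in the frame of tray_wood between -0.175 and 0.175 m and y of tin4 in the frame of tray_wood between -0.05 and 0.05 m and contact force between tin4 and tray_wood above 0.5 N))) and ((x of tin5 in the frame of tray_steel between -0.175 and 0.175 m and y of tin5 in the frame of tray_steel between -0.05 and 0.05 m and contact force between tin5 and tray_steel above 2.55 N) or ((x of tin5 in the frame of tray_wood between -0.175 and 0.175 m and y of tin5 in the frame of tray_wood between -0.05 and 0.05 m and contact force between tin5 and tray_wood below 3.34 N) and (x of tin5 in the frame of tray_wood between -0.175 and 0.175 m and y of tin5 in the frame of tray_wood between -0.05 and 0.05 m and contact force between tin5 and tray_wood above 0.5 N)))); the robot touches nothing.
It fails at once if a bystander on the bench is moved more than 60 mm (distance of any of findings_tin, file, tweezers, dapping_block, wire_spool, hammer, gem_tin from where it was at the start of the episode above 0.06 m).
Of tin1, tin2, tin3, tin4, tin5 only 4 to 5 are there at a start; the rules pass over those that are not, and their reading is None.
At some moment in a run one of tin1, tin2, tin3, tin4, tin5 may be knocked a few centimetres aside while the robot is not near it.
Once in a run the grip may slacken for a moment while it holds something.
It also fails if it takes over 210 s, if anything falls off the work surface, if the arm or the gripper's body presses on something with over 40 N, if the wrist force passes 120 N, or if a joint passes its speed limit or range.

## Working session

There is one attempt and no reset: what is moved stays moved. The work goes in short steps, each a Python script; the robot and the scene stay as the last script left them, time stands still between calls to the robot, and variables do not carry over. Pictures are saved under pics/ and viewed, at most 14 in all, crops included, and the job is handed in when it is done.

```bash
mkdir -p pics; cat > h.py <<'E'
import numpy as np, cv2
from workcell import r, command_gripper, optics
def snap(name,f=None):
    im,d=optics.get_image(name)
    if f: cv2.imwrite('pics/'+f,im[:,:,::-1])
    return im,d
def cloud(name,d):
    c=optics.camera_model(name);K,R,t=[np.array(c[k]) for k in('K','R','t')]
    v,u=np.mgrid[0:480,0:640]
    P=np.stack([(u-K[0,2])/K[0,0]*d,(v-K[1,2])/K[1,1]*d,d],-1)
    return (P-t.ravel())@R
E
python3 - <<'E'
from h import *
for n in('top','scene'):
    im,d=snap(n,n+'0.png');P=cloud(n,d);np.savez(n+'0.npz',im=im,P=P,d=d)
    c=optics.camera_model(n);print(n,c['K'][0],-np.array(c['R']).T@np.array(c['t']).ravel(),np.array(c['R'])[2])
E
```

```text
top [453.62089564   0.         311.70545267] [ 0.40897131 -0.0375354   1.38988567] [ 0.14898427  0.00864333 -0.98880179]
scene [530.29801051   0.         308.03165272] [1.28267116 0.69420044 0.97950878] [-0.50678667 -0.54127035 -0.67096474]
```

View pics/top0.png

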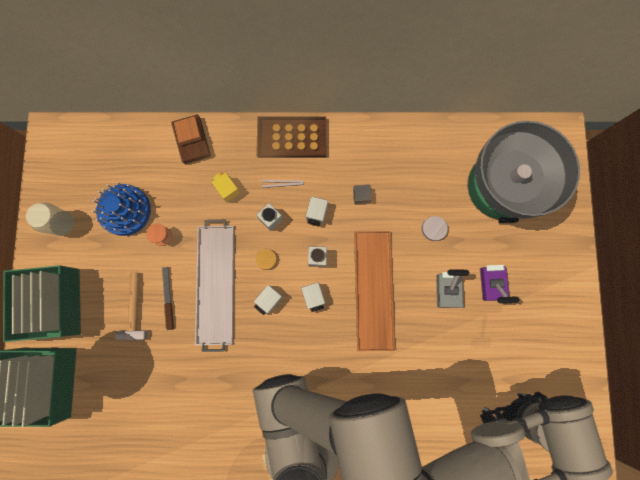

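View pics/scene0.png

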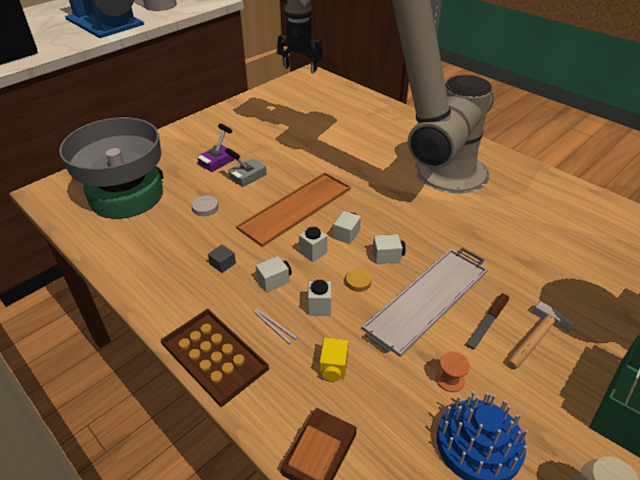

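Top view: world +x is up. Tins: standing at (270,216) and (318,257); lying at (317,211), (268,300) and (314,297), lids towards the robot. The steel tray with handles is on the left (215,285), wood on the right (375,290). The grey switch box is at (450,290), with the bar at (458,272). The purple box and yellow tin are decoys.

```bash
cat >> h.py <<'E'
def rect(P2):
    c,s,a=cv2.minAreaRect((P2*1000).astype(np.float32)); 
    return np.round(c,1),np.round(s,1),round(a,1)
# tins: body grey pixels / dark lid from elevated cloud
def blobs(im,P,zmin=.03,box=(.25,.8,-.25,.2)):
    m=((P[...,2]>zmin)&(P[...,2]<.2)&(P[...,0]>box[0])&(P[...,0]<box[1])&(P[...,1]>box[2])&(P[...,1]<box[3])).astype(np.uint8)
    n,l,st,ce=cv2.connectedComponentsWithStats(m,connectivity=4)
    return [(l==i,ce[i],st[i,4]) for i in range(1,n) if st[i,4]>60]
E
python3 - <<'E'
from h import *
D=np.load('top0.npz');im,P=D['im'],D['P']
print('bench z',np.median(P[380:400,250,2]), P[330,270],P[380,120])
for m,c,a in blobs(im,P,.03,(.2,.9,-.6,.35)):
    Q=P[m];print(c.round(),a,rect(Q[:,:2]),'z',np.percentile(Q[:,2],[5,50,95]).round(3),im[m].mean(0).round())
    dark=m&(im.max(2)<60)
    if dark.sum()>5: print('   dark',dark.sum(),P[dark].mean(0).round(4))
hsv=cv2.cvtColor(im,cv2.COLOR_RGB2HSV)
for n,(u0,u1,v0,v1) in dict(steel=(190,242,222,350),wood=(350,400,228,356)).items():
    s=np.zeros(im.shape[:2],bool);s[v0:v1,u0:u1]=1
    s&=(P[...,2]>.007)&(P[...,2]<.02);Q=P[s];print(n,s.sum(),rect(Q[:,:2]),np.median(Q[:,2]))
z=P[255:315,430:475]
cv2.imwrite('pics/sw.png',cv2.resize(im[250:320,425:525,::-1],None,fx=7,fy=7,interpolation=0))
E
```

```text
bench z 0.0022595754931374334 [0.35141985 0.09851364 0.00593718] [0.20362611 0.54086501 0.0044838 ]
[493. 180.] 2731 (array([ 782.7, -541.8]), array([116.4, 234.6]), 90.0) z [0.046 0.117 0.195] [90. 91. 82.]
   dark 124 [ 0.684  -0.575   0.1204]
[224. 185.] 441 (array([790.1, 245.4]), array([81.7, 53.8]), 36.4) z [0.04  0.055 0.059] [206. 173.  62.]
[362. 193.] 274 (array([ 766.7, -179.1]), array([50.5, 50.3]), 3.8) z [0.036 0.041 0.045] [102.  92.  81.]
[316. 210.] 460 (array([708.4, -37.7]), array([54.3, 78.2]), 76.2) z [0.039 0.054 0.06 ] [174. 166. 147.]
   dark 50 [ 0.675  -0.0315  0.0433]
[269. 216.] 374 (array([691.1, 103.9]), array([54., 54.]), 45.2) z [0.04  0.069 0.083] [119. 113. 101.]
   dark 109 [0.6903 0.1019 0.0797]
[317. 256.] 351 (array([570.8, -41.3]), array([53.6, 55.1]), 88.6) z [0.058 0.07  0.083] [135. 123. 106.]
[496. 284.] 844 (array([ 489.9, -567.4]), array([114. ,  65.2]), 0.1) z [0.032 0.038 0.115] [114.  80. 113.]
   dark 108 [ 0.4426 -0.5725  0.1136]
[451. 288.] 908 (array([ 474.7, -436.9]), array([105.8,  70.4]), 0.3) z [0.032 0.038 0.117] [118. 115. 104.]
   dark 99 [ 0.5175 -0.4377  0.1163]
[313. 297.] 472 (array([448.3, -30.6]), array([77.4, 53.7]), 18.5) z [0.044 0.055 0.06 ] [184. 176. 155.]
   dark 33 [ 0.4178 -0.0442  0.0453]
[266. 300.] 480 (array([439.1, 107.9]), array([54.5, 77.7]), 50.5) z [0.044 0.055 0.059] [186. 178. 157.]
   dark 18 [0.4119 0.1253 0.046 ]
steel 1819 (array([487.7, 265.9]), array([386. , 157.4]), 2.6) 0.009285029743583209
wood 1790 (array([ 470.9, -217.3]), array([150.4, 383.4]), 89.6) 0.009080858187801247
```

View pics/sw.png

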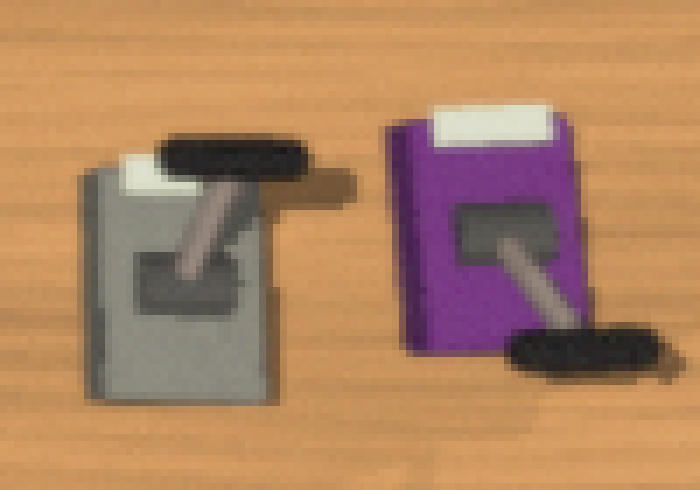

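```bash
cat >> h.py <<'E'
from scipy.spatial.transform import Rotation as Ro
def quat(z,y):
    """tool z along z, tool y along y (orthogonalised)"""
    z=np.array(z,float);z/=np.linalg.norm(z);y=np.array(y,float);y-=y@z*z;y/=np.linalg.norm(y)
    return Ro.from_matrix(np.stack([np.cross(y,z),y,z],1)).as_quat()
def ray_xy(name,uv,z):
    c=optics.camera_model(name);K,R,t=[np.array(c[k]) for k in('K','R','t')]
    uv=np.atleast_2d(uv).astype(float);d=np.c_[uv,np.ones(len(uv))]@np.linalg.inv(K).T@R;o=-R.T@t.ravel()
    return (o+d*((z-o[2])/d[:,2:]))[:,:2]
E
python3 - <<'E'
from h import *
im=np.load('top0.npz')['im'];hsv=cv2.cvtColor(im,cv2.COLOR_RGB2HSV).astype(int)
print('hsv steel',hsv[285,215],'wood',hsv[290,375],'bench',hsv[290,340],hsv[380,120])
def fit(m,n):
    m=cv2.morphologyEx(m.astype(np.uint8),cv2.MORPH_OPEN,np.ones((5,5)))
    k,l,st,_=cv2.connectedComponentsWithStats(m);i=1+st[1:,4].argmax()
    v,u=np.nonzero(l==i);print(n,st[i],rect(ray_xy('top',np.c_[u,v],.009)))
s=np.zeros((480,640),bool);s[215:360,185:250]=1;fit(s&(hsv[...,1]<70),'steel')
s[:]=0;s[222:362,345:405]=1;b=hsv[290,375];fit(s&(hsv[...,0]<13)&(hsv[...,2]<185),'wood')
q=quat([0,0,-1],[0,-1,0])
command_gripper(0.0,60)
r.reach([.57,-.437,.25],q);r.move_straight([.57,-.437,.11],speed=.12)
print(r.read_state()['contact_force'])
print(r.move_straight([.428,-.437,.11],speed=.06,max_force=12));s=r.read_state();print(s['eef_pos'],s['contact_force'],s['time_s'])
r.move_straight([s['eef_pos'][0]+.03,-.437,.11]);r.move_straight([s['eef_pos'][0]+.03,-.437,.25])
r.reach([.4,-.3,.35],q)
im,d=snap('scene','s1.png')
cv2.imwrite('pics/s1c.png',cv2.resize(im[110:210,170:310,::-1],None,fx=5,fy=5))
E
```

```text
hsv steel [ 12  42 201] wood [ 12 167 185] bench [ 15 136 204] [ 15 130 108]
steel [ 195  226   39  119 4363] (array([488.6, 270.1]), array([359.5, 111.7]), 1.2)
wood [377 310   5   6  30] (array([ 404.8, -228.6]), array([12. , 15.1]), 89.0)
[ 0.27317382  0.45179502 -0.12191415]
True
[ 0.45060097 -0.43731604  0.11065586] [3.48835151 0.91518903 3.55272768] 5.3833
```

View pics/s1c.png

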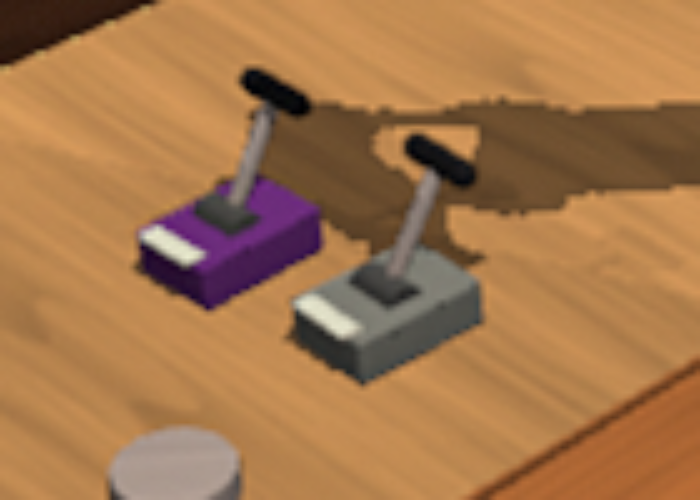

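The lever now leans to the off side. I'll push once more against the stop to be sure, and measure the wood tray.

```bash
python3 - <<'E'
from h import *
q=quat([0,0,-1],[0,-1,0])
r.reach([.49,-.437,.25],q);r.move_straight([.49,-.437,.105],speed=.12)
r.hold(.3);print(r.read_state()['contact_force'])
print(r.move_straight([.425,-.437,.105],speed=.03,max_force=22));s=r.read_state();print(s['eef_pos'],s['contact_force'],s['time_s'])
r.move_straight([.49,-.437,.105]);r.move_straight([.49,-.437,.25]);r.reach([.4,-.2,.4],q)
r.movej([-1.3]+list(r.read_state()['joint_positions'][1:]))
command_gripper(.085)
im,d=snap('top');P=cloud('top',d)
hsv=cv2.cvtColor(im,cv2.COLOR_RGB2HSV).astype(int)
s=np.zeros((480,640),np.uint8);s[225:358,348:403]=1;s&=((hsv[...,1]>150)).astype(np.uint8)
s=cv2.morphologyEx(s,cv2.MORPH_OPEN,np.ones((3,3)));k,l,st,_=cv2.connectedComponentsWithStats(s);i=1+st[1:,4].argmax();v,u=np.nonzero(l==i)
print('wood',st[i],rect(ray_xy('top',np.c_[u,v],.009)))
s=np.zeros((480,640),bool);s[255:330,430:480]=1;s&=im.max(2)<45;v,u=np.nonzero(s)
print('bar',s.sum(),rect(ray_xy('top',np.c_[u,v],.11)),rect(P[s][:,:2]))
cv2.imwrite('pics/sw2.png',cv2.resize(im[200:380,340:540,::-1],None,fx=3,fy=3,interpolation=0))
E
```

```text
[0.02411929 0.05538397 0.34894468]
True
[ 0.45302756 -0.43741737  0.106939  ] [3.70941347 2.15677017 3.70223624] 11.4417
wood [ 355  231   40  120 4339] (array([ 473.8, -214.5]), array([359. , 110.6]), 0.9)
bar 82 (array([ 421.2, -437.6]), array([11. , 55.6]), 0.2) (array([ 418.2, -250.7]), array([ 11.5, 426.5]), 0.9)
```

View pics/sw2.png

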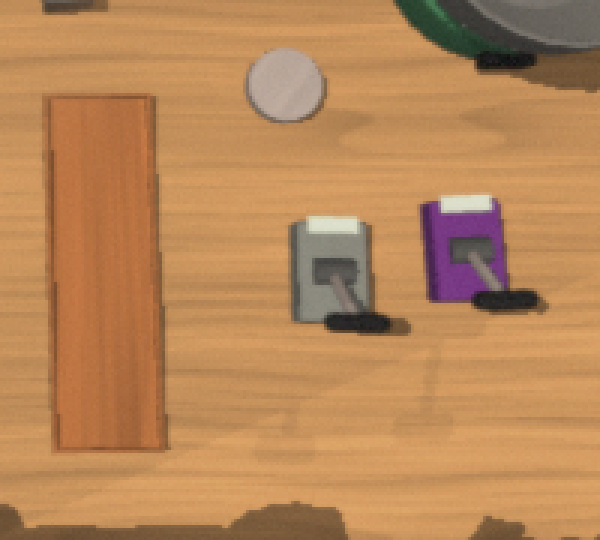

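Wood tray at (0.474,-0.2145), 0.9°; bar at x=0.421, which is the off stop. Next: tin detection, plus grasp planning checked through IK.

```bash
cat >> h.py <<'E'
TR={'steel':(np.array([.4886,.2701]),np.deg2rad(1.2)),'wood':(np.array([.4738,-.2145]),np.deg2rad(.9))}
SLOT=[.14,.07,0,-.07,-.14]
def slot(tray,i):
    c,a=TR[tray];return c+SLOT[i]*np.array([np.cos(a),np.sin(a)]),a
def detect(box=(.3,.8,-.16,.2),f=None):
    im,d=snap('top',f);P=cloud('top',d);out=[]
    for m,c,a in blobs(im,P,.03,box):
        Q=P[m];zt=np.percentile(Q[:,2],95)
        if zt<.05 or a<200: continue
        (cx,cy),(w,h),an=rect(Q[:,:2]);ctr=np.array([cx,cy])/1000
        if zt>.07: out.append(dict(kind='stand',c=ctr,yaw=np.deg2rad(an),s=(w,h)));continue
        an=np.deg2rad(an if w>h else an+90);ax=np.array([np.cos(an),np.sin(an)])
        hsv=cv2.cvtColor(im,cv2.COLOR_RGB2HSV)
        dk=m&(im.max(2)<75)
        s=(P[dk][:,:2].mean(0)-ctr)@ax if dk.any() else 0
        # width profile: lid end is narrower (40 against 54 mm)
        u=(Q[:,:2]-ctr)@ax;v=(Q[:,:2]-ctr)@np.array([-ax[1],ax[0]])
        wp=np.ptp(v[u>.030]) ;wm=np.ptp(v[u<-.030])
        if s<0: ax=-ax
        out.append(dict(kind='lie',c=ctr,a=ax,s=(w,h),chk=(round(s,3),round(wp,3),round(wm,3))))
    return out
def T(R,p): M=np.eye(4);M[:3,:3]=R;M[:3,3]=p;return M
def tinpose(t):
    if t['kind']=='stand': return T(Ro.from_euler('z',t['yaw']).as_matrix(),[*t['c'],.039])
    z=np.array([*t['a'],0]);x=np.array([0,0,1.]);return T(np.stack([x,np.cross(z,x),z],1),[*t['c'],.027])
def pq(M): return M[:3,3],Ro.from_matrix(M[:3,:3]).as_quat()
def up(M,h): N=M.copy();N[2,3]+=h;return N
def grasps(t):
    """tool poses in tin frame"""
    if t['kind']=='stand':
        for k in range(4):
            R=Ro.from_euler('z',k*90,degrees=True).as_matrix()@np.diag([1,-1,-1])
            yield 0,T(R,np.array([0,0,.004])-.006*R[:,2])
    else: # tin x is up, z to lid
        for t_ in (45,40,50,35,55,30,60):
            s,c=np.sin(np.deg2rad(t_)),np.cos(np.deg2rad(t_))
            for sg in (1,-1):
                z=np.array([-c,0,-s]);y=np.array([0,sg,0.])
                R=np.stack([np.cross(y,z),y,z],1);yield t_,T(R,np.array([.002,0,-.004])-.006*z)
def ok(M):
    q=r.solve_ik(*pq(M));return q
def plans(t,tray,i,hi=.14):
    p,a=slot(tray,i);A=tinpose(t)
    for t_,G in grasps(t):
        pick=A@G
        qs=[ok(up(pick,h)) for h in (0,hi)]
        if any(q is None for q in qs) : continue
        for k in range(4):
            B=T(Ro.from_euler('z',a+k*np.pi/2).as_matrix(),[*p,.004+.039])
            pl=B@G
            if abs(pl[0,1])>.2: continue   # fingers must close across the tray
            qq=[ok(up(pl,h)) for h in (0,.1)]
            if any(q is None for q in qq): continue
            yield dict(t=t_,pick=pick,place=pl,d=np.abs(qs[1]-qq[1]).max(),j=[np.round(x,2) for x in (qs[1],qq[1])],G=G)
E
python3 - <<'E'
from h import *
for t in detect():
    print(t)
    for tray in TR:
        for i in (0,1,2):
            L=list(plans(t,tray,i));L.sort(key=lambda p:abs(p['t']-45)*.05+p['d'])
            print(tray,i,len(L),*[(p['t'],round(p['d'],1),p['place'][:3,2].round(1)) for p in L[:3]])
E
```

```text
{'kind': 'lie', 'c': array([ 0.7089, -0.0381]), 'a': array([-0.97317887,  0.23004974]), 's': (np.float64(54.2), np.float64(79.1)), 'chk': (np.float64(0.034), np.float64(0.038), np.float64(0.053))}
steel 0 4 (60, np.float64(3.2), array([-0.5, -0. , -0.9])) (60, np.float64(3.6), array([-0.5, -0. , -0.9])) (60, np.float64(3.8), array([ 0.5,  0. , -0.9]))
steel 1 2 (60, np.float64(3.2), array([-0.5, -0. , -0.9])) (60, np.float64(3.5), array([-0.5, -0. , -0.9]))
steel 2 2 (60, np.float64(3.2), array([-0.5, -0. , -0.9])) (60, np.float64(3.6), array([-0.5, -0. , -0.9]))
wood 0 4 (60, np.float64(2.8), array([ 0.5,  0. , -0.9])) (60, np.float64(2.8), array([ 0.5,  0. , -0.9])) (60, np.float64(3.6), array([-0.5, -0. , -0.9]))
wood 1 4 (60, np.float64(2.7), array([ 0.5,  0. , -0.9])) (60, np.float64(2.7), array([ 0.5,  0. , -0.9])) (60, np.float64(3.6), array([-0.5, -0. , -0.9]))
wood 2 4 (60, np.float64(2.6), array([ 0.5,  0. , -0.9])) (60, np.float64(2.6), array([ 0.5,  0. , -0.9])) (60, np.float64(3.6), array([-0.5, -0. , -0.9]))
{'kind': 'stand', 'c': array([0.691 , 0.1035]), 'yaw': np.floa
[... 2628 characters left out ...]
t64(2.0), array([-0.7, -0. , -0.7])) (60, np.float64(1.3), array([ 0.5,  0. , -0.9])) (60, np.float64(1.3), array([ 0.5,  0. , -0.9]))
wood 1 27 (45, np.float64(1.8), array([-0.7, -0. , -0.7])) (40, np.float64(1.6), array([-0.8, -0. , -0.6])) (35, np.float64(1.7), array([-0.8, -0. , -0.6]))
wood 2 28 (40, np.float64(1.6), array([-0.8, -0. , -0.6])) (45, np.float64(1.9), array([-0.7, -0. , -0.7])) (35, np.float64(1.5), array([-0.8, -0. , -0.6]))
{'kind': 'lie', 'c': array([0.4391, 0.1075]), 'a': array([-0.76939956,  0.63876782]), 's': (np.float64(54.6), np.float64(77.4)), 'chk': (np.float64(0.032), np.float64(0.038), np.float64(0.053))}
steel 0 0
steel 1 0
steel 2 0
wood 0 0
wood 1 0
wood 2 0
```

Tilted grasps have limited reach, so I'll map which tilts and headings (relative to radial) the arm can do.

```bash
python3 - <<'E'
from h import *
# base-symmetric: position (R,0); heading rel. to radial; y sign either
for tilt in (30,45,60):
  for R in (.4,.45,.5,.55,.6,.65,.7):
    row=[]
    for hd in range(-180,180,30):
        n=0
        for sg in (1,-1):
            h=np.deg2rad(hd);s,c=np.sin(np.deg2rad(tilt)),np.cos(np.deg2rad(tilt))
            z=np.array([s*np.cos(h),s*np.sin(h),-c]);q=quat(z,sg*np.array([-np.sin(h),np.cos(h),0]))
            n+=all(r.solve_ik(np.array([R,0,zz])-.006*z,q) is not None for zz in (.03,.17))
        row.append(n)
    print(tilt,R,row)
E
```

```text
30 0.4 [2, 2, 2, 2, 0, 2, 2, 2, 2, 2, 2, 2]
30 0.45 [2, 2, 2, 2, 0, 0, 2, 1, 2, 2, 2, 2]
30 0.5 [2, 2, 2, 2, 0, 0, 0, 2, 2, 2, 2, 2]
30 0.55 [2, 2, 2, 2, 1, 0, 0, 2, 2, 2, 2, 2]
30 0.6 [2, 2, 2, 2, 2, 0, 0, 2, 2, 2, 2, 2]
30 0.65 [2, 2, 2, 2, 2, 2, 0, 2, 2, 2, 2, 2]
30 0.7 [2, 2, 2, 2, 2, 2, 0, 2, 2, 2, 2, 2]
45 0.4 [2, 2, 2, 2, 0, 0, 0, 2, 2, 2, 2, 2]
45 0.45 [2, 2, 2, 2, 0, 0, 2, 2, 2, 2, 2, 2]
45 0.5 [2, 2, 2, 2, 0, 0, 0, 2, 2, 2, 2, 2]
45 0.55 [2, 2, 2, 2, 0, 0, 0, 2, 2, 2, 2, 2]
45 0.6 [2, 2, 2, 2, 0, 0, 0, 2, 2, 2, 2, 2]
45 0.65 [2, 2, 2, 2, 0, 0, 0, 2, 2, 2, 2, 2]
45 0.7 [0, 0, 2, 2, 0, 0, 0, 2, 2, 2, 2, 0]
60 0.4 [2, 2, 2, 0, 0, 2, 0, 2, 2, 2, 2, 2]
60 0.45 [2, 2, 2, 0, 0, 2, 0, 2, 2, 2, 2, 2]
60 0.5 [2, 2, 2, 0, 0, 2, 2, 2, 2, 2, 2, 2]
60 0.55 [2, 2, 2, 0, 0, 2, 2, 2, 2, 2, 2, 2]
60 0.6 [2, 2, 2, 0, 0, 0, 2, 2, 2, 2, 2, 2]
60 0.65 [0, 2, 2, 0, 0, 0, 2, 2, 2, 2, 2, 2]
60 0.7 [0, 0, 2, 0, 0, 0, 2, 2, 2, 2, 2, 0]
```

Outward headings (0°) are blocked; inward and sideways headings work. So a lying tin gets turned flat first, then picked at 45° and placed with the tool heading inward, filling slots from the near end. Standing tins go first.

```bash
cat >> h.py <<'E'
SLOT=[-.14,-.07,0,.07,.14]
import json,os
FILL=json.load(open('fill.json')) if os.path.exists('fill.json') else {'steel':0,'wood':0}
def savefill(): json.dump(FILL,open('fill.json','w'))
def fz(n=12):
    a=[]
    for _ in range(n): r.hold(.04);a.append(r.read_state()['contact_force'][2])
    return float(np.mean(a))
def park():
    q=np.array(r.read_state()['joint_positions']);q[:]=[-1.3,.1,1.6,0,1.4,-.15];r.movej(q)
def take(M,hi=.14,weigh=True):
    r.reach(*pq(up(M,hi)));command_gripper(.082,60);r.hold(.2);f0=fz() if weigh else 0
    r.move_straight(M[:3,3],speed=.12);command_gripper(0.03,60)
    r.move_straight(up(M,hi)[:3,3],speed=.12);r.hold(.3)
    s=r.read_state();w=(f0-fz())/9.81*1000 if weigh else 0
    print('grip',round(s['grip_width'],4),round(s['grip_force'],1),'mass g',round(w),'t',round(s['time_s'],1));return w,s['grip_width']
def put(M,hi=.1,op=.072):
    r.reach(*pq(up(M,hi)));print('held',round(r.read_state()['grip_width'],4))
    r.move_straight(up(M,.006)[:3,3],speed=.12)
    c=r.move_straight(up(M,-.004)[:3,3],speed=.02,max_force=5)
    p=r.read_state()['eef_pos'];print('touch',c,'dz',round(p[2]-M[2,3],4))
    command_gripper(op);r.move_straight(p+np.array([0,0,.0]) + (-.0)*M[:3,2],speed=.1) if False else None
def retreat(M,dist=.1):
    p=np.array(r.read_state()['eef_pos']);r.move_straight(p-dist*M[:3,2],speed=.15)
def do_stand(t):
    A=tinpose(t)
    L=sorted(plans(t,'steel',2),key=lambda p:p['d']);M=L[0]['pick'];G=L[0]['G']
    w,g=take(M)
    tray='steel' if w>=300 else 'wood'
    L=[p for p in plans(t,tray,FILL[tray]) if np.allclose(p['G'],G)];L.sort(key=lambda p:p['d'])
    pl=L[0]['place'];print(tray,FILL[tray],pl[:3,3].round(3));put(pl);retreat(pl);FILL[tray]+=1;savefill()
E
python3 - <<'E'
from h import *
t=min([t for t in detect() if t['kind']=='stand'],key=lambda t:t['c'][0]);print(t)
do_stand(t);park();print(r.read_state()['time_s'])
for t in detect((.2,.8,-.3,.33),'a1.png'):print(t)
E
```

```text
{'kind': 'stand', 'c': array([ 0.5705, -0.0413]), 'yaw': np.float64(1.546361717266976), 's': (np.float64(53.6), np.float64(54.7))}
grip 0.0534 63.9 mass g 422 t 22.7
steel 0 [0.349 0.267 0.053]
held 0.0538
touch True dz 0.0008
29.5583
{'kind': 'lie', 'c': array([0.7839, 0.2407]), 'a': array([0.82114921, 0.57071357]), 's': (np.float64(64.6), np.float64(54.4)), 'chk': (0, np.float64(0.007), np.float64(0.05))}
{'kind': 'lie', 'c': array([ 0.7086, -0.0378]), 'a': array([-0.97029573,  0.2419219 ]), 's': (np.float64(54.2), np.float64(78.6)), 'chk': (np.float64(0.034), np.float64(0.038), np.float64(0.053))}
{'kind': 'stand', 'c': array([0.6914, 0.1038]), 'yaw': np.float64(0.7906341511534313), 's': (np.float64(54.5), np.float64(54.2))}
{'kind': 'lie', 'c': array([ 0.4483, -0.0307]), 'a': array([-0.94776841, -0.31895931]), 's': (np.float64(77.5), np.float64(53.7)), 'chk': (np.float64(-0.033), np.float64(0.053), np.float64(0.036))}
{'kind': 'lie', 'c': array([0.3978, 0.0929]), 'a': array([-0.79015501,  0.61290705]), 's': (np.float64(54.5), np.float64(78.2)), 'chk': (np.float64(0.032), np.float64(0.038), np.float64(0.052))}
{'kind': 'stand', 'c': array([0.349, 0.267]), 'yaw': np.float64(0.013962634015954637), 's': (np.float64(53.8), np.float64(54.1))}
```

View pics/a1.png

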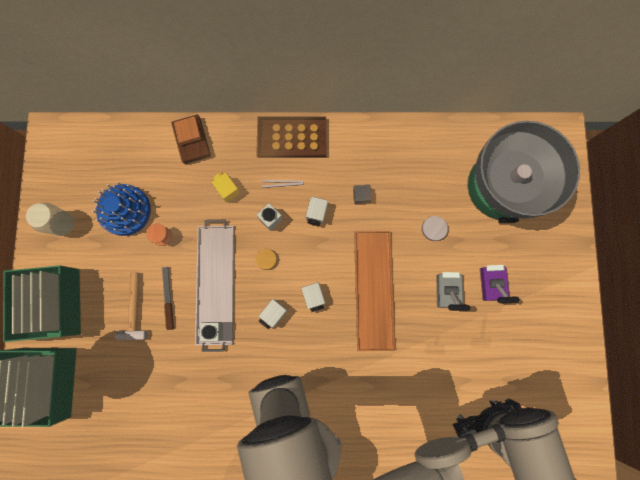

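Tin placed well at px (209,333). The random knock has happened: the lying tin is now at (0.398,0.093). Next: the other standing tin, then a lying one.

```bash
cat >> h.py <<'E'
def do_lie(t,spot=(.57,-.03)):
    A=tinpose(t);best=None
    Gs=[]
    for sg in (1,-1):
        z=np.array([-1.,0,0]);y=np.array([0,sg,0.]);Gs.append(T(np.stack([np.cross(y,z),y,z],1),np.array([.002,0,-.006])-.006*z))
    cand=[]
    q0=r.read_state()['joint_positions']
    for tray in TR:
        for ph in np.deg2rad(np.arange(0,360,15)):
            t2=dict(kind='lie',c=np.array(spot),a=np.array([np.cos(ph),np.sin(ph)]))
            L=[p for p in plans(t2,tray,FILL[tray]) if abs(p['t']-45)<=10 and p['place'][0,2]<0]
            if not L: continue
            p=min(L,key=lambda p:p['d']+.04*abs(p['t']-45))
            for g in Gs:
                qs=[r.solve_ik(*pq(up(M@g,h))) for M in (A,tinpose(t2)) for h in (0,.14)]
                if any(q is None for q in qs): continue
                cand.append((p['d']+.04*abs(p['t']-45)+np.abs(qs[1]-qs[3]).max()*.7+np.abs(p['j'][0]-qs[3]).max()*.7,tray,g,t2,p,ph))
    both={k:[c for c in cand if c[1]==k] for k in TR};print({k:len(v) for k,v in both.items()})
    # choose pick sign feasible for both trays
    opt=[(sum(min([c[0] for c in both[k] if c[2] is g],default=99) for k in TR),i) for i,g in enumerate(Gs)]
    g=Gs[min(opt)[1]]
    w,_=take(A@g);tray='steel' if w>=300 else 'wood'
    c=min([c for c in both[tray] if c[2] is g],key=lambda c:c[0]);p=c[4]
    print(tray,FILL[tray],'lay angle',np.rad2deg(c[5]),'tilt',p['t'],'cost',round(c[0],2),'place z',p['place'][:3,2].round(2))
    L=tinpose(c[3])@g;put(L,op=.08);r.move_straight(up(L,.14)[:3,3])
    take(p['pick'],weigh=False);put(p['place']);retreat(p['place'],.08)
    FILL[tray]+=1;savefill()
E
python3 - <<'E'
from h import *
t=[t for t in detect() if t['kind']=='stand'][0];print(t)
do_stand(t);park();print(r.read_state()['time_s'])
L=detect()
for t in L: print(t)
t=min([t for t in L if t['kind']=='lie'],key=lambda t:np.hypot(*(t['c']-[.448,-.03])))
do_lie(t);park();print(r.read_state()['time_s'])
for t in detect((.2,.8,-.3,.33),'a2.png'):print(t)
E
```

```text
{'kind': 'stand', 'c': array([0.6913, 0.104 ]), 'yaw': np.float64(0.7941248096574199), 's': (np.float64(54.9), np.float64(54.3))}
grip 0.0533 63.5 mass g 141 t 36.5
wood 0 [ 0.334 -0.217  0.053]
held 0.0534
touch True dz 0.0009
42.3417
{'kind': 'lie', 'c': array([ 0.7083, -0.038 ]), 'a': array([-0.971961  ,  0.23514211]), 's': (np.float64(53.9), np.float64(79.0)), 'chk': (np.float64(0.034), np.float64(0.039), np.float64(0.053))}
{'kind': 'lie', 'c': array([ 0.4482, -0.0307]), 'a': array([-0.94832366, -0.31730466]), 's': (np.float64(77.3), np.float64(53.7)), 'chk': (np.float64(-0.033), np.float64(0.053), np.float64(0.037))}
{'kind': 'lie', 'c': array([0.3978, 0.0929]), 'a': array([-0.77933796,  0.62660381]), 's': (np.float64(54.1), np.float64(78.0)), 'chk': (np.float64(0.032), np.float64(0.038), np.float64(0.052))}Traceback (most recent call last):
  File "<stdin>", line 7, in <module>
  File "h.py", line 124, in do_lie
    L=[p for p in plans(t2,tray,FILL[tray]) if abs(p['t']-45)<=10 and p['place'][0,2]<0]
                  ~~~~~^^^^^^^^^^^^^^^^^^^^
  File "h.py", line 80, in plans
    qq=[ok(up(pl,h)) for h in (0,.1)]
        ~~^^^^^^^^^^
  File "h.py", line 69, in ok
    q=r.solve_ik(*pq(M));return q
ValueError: time passes only in moves, steps and waits
```

solve_ik seems limited in calls per unit of robot time, so I'll prune the search and add small holds.

```bash
sed -i 's/for t_ in (45,40,50,35,55,30,60):/for t_ in (45,):/; s/        for ph in np.deg2rad(np.arange(0,360,15)):/        for ph in np.deg2rad(np.arange(0,360,30)):\n            r.hold(.02)/' h.py
cat > go.py <<'E'
from h import *
import sys
tx,ty=map(float,sys.argv[1:3])
L=detect();t=min([t for t in L if t['kind']=='lie'],key=lambda t:np.hypot(*(t['c']-[tx,ty])));print(t)
do_lie(t);park();print(r.read_state()['time_s'])
for t in detect((.2,.8,-.3,.33),sys.argv[3]):print(t)
E
python3 go.py .448 -.03 a2.png
```

```text
{'kind': 'lie', 'c': array([ 0.4483, -0.0306]), 'a': array([-0.94832366, -0.31730466]), 's': (np.float64(77.4), np.float64(53.7)), 'chk': (np.float64(-0.033), np.float64(0.053), np.float64(0.037))}
{'steel': 18, 'wood': 18}
grip 0.0534 63.3 mass g 261 t 48.9
wood 1 lay angle 210.00000000000003 tilt 45 cost 2.81 place z [-0.71 -0.01 -0.71]
held 0.0535
touch True dz 0.0007
grip 0.0531 62.6 mass g 0 t 57.6
held 0.0532
touch True dz 0.0021
62.9
{'kind': 'lie', 'c': array([0.7851, 0.2417]), 'a': array([0.79652992, 0.60459911]), 's': (np.float64(66.7), np.float64(53.4)), 'chk': (0, np.float64(0.007), np.float64(0.051))}
{'kind': 'lie', 'c': array([ 0.7083, -0.0378]), 'a': array([-0.97071648,  0.24022804]), 's': (np.float64(54.1), np.float64(78.3)), 'chk': (np.float64(0.034), np.float64(0.038), np.float64(0.053))}
{'kind': 'lie', 'c': array([0.3979, 0.0931]), 'a': array([-0.78043041,  0.62524266]), 's': (np.float64(54.4), np.float64(78.0)), 'chk': (np.float64(0.032), np.float64(0.038), np.float64(0.052))}
{'kind': 'stand', 'c': array([ 0.402 , -0.2146]), 'yaw': np.float64(0.013962634015954637), 's': (np.float64(54.0), np.float64(53.6))}
{'kind': 'stand', 'c': array([0.349 , 0.2665]), 'yaw': np.float64(0.006981317007977318), 's': (np.float64(53.9), np.float64(53.2))}
{'kind': 'stand', 'c': array([ 0.3311, -0.2156]), 'yaw': np.float64(0.005235987755982988), 's': (np.float64(52.2), np.float64(53.4))}
```

View pics/a2.png

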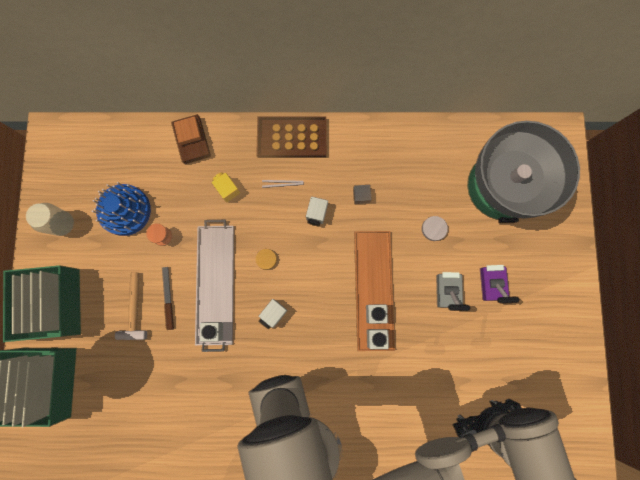

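Worked cleanly: two tins are on wood (px 378,313 and 379,339), one on steel. Now the last two.

```bash
python3 go.py .398 .093 a3.png; python3 go.py .708 -.038 a4.png
```

```text
{'kind': 'lie', 'c': array([0.3976, 0.0931]), 'a': array([-0.78477637,  0.61977903]), 's': (np.float64(54.1), np.float64(78.5)), 'chk': (np.float64(0.032), np.float64(0.038), np.float64(0.052))}
{'steel': 18, 'wood': 18}
grip 0.0531 63.6 mass g 414 t 69.7
steel 1 lay angle 90.0 tilt 45 cost 2.91 place z [-0.71 -0.01 -0.71]
held 0.0533
touch True dz 0.0007
grip 0.0533 63.2 mass g 0 t 78.3
held 0.0534
touch True dz 0.0026
84.9583
{'kind': 'lie', 'c': array([0.7844, 0.2412]), 'a': array([0.81004164, 0.58637236]), 's': (np.float64(65.6), np.float64(54.0)), 'chk': (0, np.float64(0.007), np.float64(0.05))}
{'kind': 'lie', 'c': array([ 0.7089, -0.038 ]), 'a': array([-0.971961  ,  0.23514211]), 's': (np.float64(54.0), np.float64(79.2)), 'chk': (np.float64(0.034), np.float64(0.038), np.float64(0.053))}
{'kind': 'stand', 'c': array([0.4156, 0.2693]), 'yaw': np.float64(0.020943951023931952), 's': (np.float64(52.2), np.float64(55.8))}
{'kind': 'stand', 'c': array([ 0.4019, -0.2144]), 'yaw': np.float64(0.013962634015954637), 's': (np.float64(53.9), np.float64(53.4))}
{'kind': 'stand', 'c': array(
[... 809 characters left out ...]
loat64(0.007), np.float64(0.051))}
{'kind': 'stand', 'c': array([ 0.4718, -0.2134]), 'yaw': np.float64(0.019198621771937627), 's': (np.float64(54.0), np.float64(54.0))}
{'kind': 'stand', 'c': array([0.4156, 0.2693]), 'yaw': np.float64(0.017453292519943295), 's': (np.float64(52.1), np.float64(55.9))}
{'kind': 'stand', 'c': array([ 0.4018, -0.2145]), 'yaw': np.float64(0.020943951023931952), 's': (np.float64(53.9), np.float64(53.5))}
{'kind': 'stand', 'c': array([0.3489, 0.2669]), 'yaw': np.float64(0.005235987755982988), 's': (np.float64(53.9), np.float64(54.0))}
{'kind': 'stand', 'c': array([ 0.3311, -0.2159]), 'yaw': np.float64(0.006981317007977318), 's': (np.float64(51.9), np.float64(54.1))}
```

View pics/a4.png

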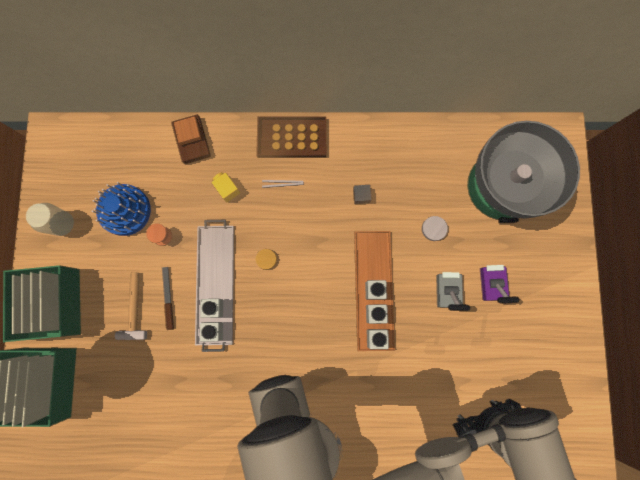

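All five tins stand in line on the trays (steel px 209,308/331; wood px 377,290/314/339). A quick lid-level check, then switch on.

```bash
python3 - <<'E'
from h import *
im,d=snap('top');P=cloud('top',d)
for c in [(.349,.267),(.4156,.2693),(.331,-.2159),(.4018,-.2145),(.4718,-.2134)]:
    m=(np.hypot(P[...,0]-c[0],P[...,1]-c[1])<.018)&(P[...,2]>.06);Q=P[m]
    k=np.linalg.lstsq(np.c_[Q[:,:2]-Q[:,:2].mean(0),np.ones(len(Q))],Q[:,2],rcond=None)[0];print(len(Q),k.round(3))
q=quat([0,0,-1],[0,-1,0]);y=-.437
command_gripper(0.0)
r.reach([.365,y,.25],q);r.move_straight([.365,y,.108],speed=.12);r.hold(.2)
print(r.move_straight([.515,y,.108],speed=.05,max_force=22));s=r.read_state();print(s['eef_pos'],s['contact_force'],s['time_s'])
x=s['eef_pos'][0];r.hold(.3)
r.move_straight([x-.05,y,.108]);r.move_straight([x-.05,y,.25]);park()
im,d=snap('top');s=np.zeros((480,640),bool);s[255:330,430:480]=1;s&=im.max(2)<45;v,u=np.nonzero(s)
print('bar',s.sum(),rect(ray_xy('top',np.c_[u,v],.11)))
E
```

```text
132 [-0.023  0.017  0.084]
128 [-0.007  0.009  0.084]
130 [ 0.026 -0.018  0.084]
126 [ 0.004 -0.022  0.084]
129 [ 0.026 -0.016  0.084]
True
[ 0.49412736 -0.43691313  0.10747323] [-5.37727448  0.71242075  6.62488527] 112.2833
bar 80 (array([ 521.7, -437.9]), array([11.3, 53.4]), 0.2)
```

```bash
python3 -c "
from h import *
r.hold(.3);print(r.finish_job())"
```

```text
the job is handed in; nothing more can be done
None
```

I handed the job in at about 115 s of the 210 s limit. The switch went fully off first, all five tins now stand upright (422 and 414 g on steel; 141, 261 and 169 g on wood), and the switch is fully on again; the hand-in call gave no verdict.

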